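# Find the lead weight among the stained-glass maker's cases

## Task

One of the three closed wooden cases holds the lead weight; the other two, which look the same, hold light wooden copies. Heft the cases to find the heavy one, putting each back upright where it stood, then take off its lid, lift out the lead weight and lower it onto the cork pad that lies on the little stained-glass panel, without dropping it.

Things in the scene. Friction and masses are not known exactly. Their poses are not given: they have to be found in the camera images.
- case_1: light-wood case, 64 mm along x, 150 along y, 60 high, walls and floor 4 mm; origin: centre of its underside, z up. Case_1 to 3 are alike, each closed by a loose lid: green 64 x 150 mm plate, its top 66 mm above the origin, a 5 mm lip dropping inside the walls, mid-lid a round brass knob 20 mm across, top at 86 mm. Case and lid: about 0.21 kg. Grip it across its 64 mm sides, lid on, to heft it
- case_2: as case_1. In the middle of each case's floor stands a grey round block: foot 48 mm across, its top 28 mm above the case's origin; on it an upright stem 18 mm across, top at 50 mm. In one case, any of the three, it is solid lead, about 0.5 kg; in the other two a wooden copy painted the same, about 0.04 kg
- case_3: as case_1. With the lid off, the block's stem is gripped from above inside the case, fingers on its +y and -y sides, where the floor is free but for two 8 mm ribs 28 mm from the middle that keep the block in place
- pad: square cork pad, 90 x 90 x 8 mm, fixed on the middle of a fixed stained-glass panel (110 mm along x, 160 along y, 6 thick, many colours); origin at the centre of the pad's underside, so its top is 8 mm above it and 14 mm above the bench. Beyond the panel's +y and -y edges the bench is clear for 150 mm: room for a lid
Things that resemble listed ones, but are neither listed nor needed, are in the scene too. Leave any pink or red look-alike of the case_3 alone.

How it is judged:
By the outcome, as a careful person would: the job done as asked, in the order asked, and still so for the second after the job is handed in, with the robot touching nothing.
It also fails if it takes over 72 s, if anything falls off the work surface, if the arm or the gripper's body presses on something with over 40 N, if the wrist force passes 120 N, or if a joint passes its speed limit or range.

## Robot

A 6-joint arm with a two-finger parallel gripper is mounted at the origin on the work surface. World frame = base frame: x ahead of the robot, y to its left, z up, the work surface at z = 0. Lengths are in m, angles in rad, forces in N, time in s.
With the tool pointing down it reaches from about 0.25 to 0.85 m from the base axis. Payload 12.5 kg.
Tool frame: the origin (TCP) lies on the centre line of the jaws, within the pads' length; the fingertips stand 19 mm ahead of it and the grasp point (between the pads) is the TCP (bot.tips_ahead is the distance from the TCP to the fingertips, in m); z points along the fingers, y is the direction in which the jaws open and shut (so a half turn about z gives the same grasp; the last joint's range is limited). The gripper opens to 93 mm and grips with 3 to 60 N. Pads are 15 mm wide; open, the fingers measure 128 mm over their backs; the gripper's body (75 mm by 188 mm) begins 65 mm behind the grasp point.
Start: joints at [1.228, 0.351, 1.652, -0, 1.139, -0.085], TCP at [0.14, 0.532, 0.238] pointing down, gripper open.
Joint ranges: [-2.75, 2.75], [-0.79, 2.1], [0.01, 2.65], [-1.57, 4.71], [0.07, 3.14], [-2.87, 2.87]. Speed limits (rad/s): [2.22, 2.22, 2.79, 3.14, 3.14, 3.14].

## Interface

Orientations are given as a rotation vector (axis times angle).
In Python, from rig import bot gives the robot as it stands.
- The arm moves only by the shell command python3 -m pendant 'ROWS' [FORCE]. ROWS is text: rows parted by semicolons, each of 7 numbers parted by spaces: the opening, from 0 (shut) to 1 (fully open), then the shift along the tool's x, y, z in mm, then the turn, a rotation vector about the tool's x, y, z in rad. A call has 1 to 20 rows; each row is the pose to reach, as a shift and turn from the pose commanded when the call began, along the tool's axes at that moment; what a row does not reach only later rows make up. A row lasts 1/10 s, in which the tool goes at most 50 mm and 8.59 degrees, less where a joint would pass 70% of its speed; a pose out of reach is approached as far as the arm can. A call with a gripper value outside its range is refused whole. The fingers move at their own pace and stop on an object; FORCE is the grip in N (left out, the last holds). Time passes only in rows, so rows that repeat a pose let the fingers close. It gives the time, the measured TCP pose, the force and the opening at its end, in the units of the state.
- bot.get_obs(): the state, without advancing time (a new reading comes with each control period).
- bot.grab_frame(name): name is "side" or "top"; returns a dict with "pixels" (420x560x3 uint8, red, green, blue), "intrinsics" (3x3 intrinsics, pixels), "dist" ([k1, k2, p1, p2, k3] as OpenCV has them; the pictures are not rectified), "rvec" (rotation vector, rad) and "tvec" (3), from world to camera coordinates, as OpenCV has them. Camera axes: x right, y down, z forward; pixel columns grow to the right and rows downward; lengths in m; the calibration is good to about 2 mm. A picture is of the moment at which its call begins. There is no depth.
- bot.hand_in(): hands the job in, once; it reports no verdict.
Trained networks look in a picture, given as the dict that the camera call returned (one of the last four; its "shot" number tells which), for a name from the list of things; names that differ only in an ending like _2 or _b are one class to them, and where a whole thing is asked for, a point or a joint stands for the part that bears it (a point fixed in the world has none). Each returns a list of dicts, best first, with "score" (0 to 1); they miss things now and then, are a little off and sometimes report something else, mostly with a low value. They report only what shows in the picture. A call takes as long as a camera call. They do not tell look-alikes from the thing itself.
- bot.cut_out(picture, target): "mask" (420x560 bool, what is visible of it) and "at" ([column, row] in pixels, amid what is visible of it).
- bot.pinpoint(picture, target): "at" ([column, row] in pixels: a listed point, or the origin of a listed thing).
The state is a dict: "clock": time; "joints": joint angles; "qd": joint speeds; "effort": joint torques, N m; "eef_pos": TCP position; "tcp_rot": TCP orientation; "force": force on the tool from outside, world axes, zero at the start; "moment": the same for the moment, N m; "finger_gap": finger opening in m.
Only numpy, scipy, OpenCV 4.12 (cv2) and the standard library are available. Lean on these libraries where they do the work, as an engineer would, in place of code of your own. Each camera call takes 0.05 s, during which the arm holds its last target. There are 200 camera calls.

## Working session

There is one attempt and no reset: what is moved stays moved. The work goes in short steps, Python scripts to look and compute and a shell command to move; the robot and the scene stay as the last step left them, time stands still between calls to the robot, and variables do not carry over. Pictures are saved under pics/ and viewed, about 8 in all and at most 12, crops included, and the job is handed in when it is done.

```bash
mkdir -p pics; cat > h.py <<'E'
import numpy as np, cv2
from rig import bot
def ray(f,px):
    u=cv2.undistortPoints(np.array([[px]],float),np.array(f["intrinsics"]),np.array(f["dist"]))[0,0]
    R=cv2.Rodrigues(np.array(f["rvec"]))[0]; t=np.array(f["tvec"])
    return -R.T@t, R.T@np.array([u[0],u[1],1.])
def onz(f,px,z):
    c,d=ray(f,px); return c+d*(z-c[2])/d[2]
def proj(f,P):
    return cv2.projectPoints(np.array(P,float).reshape(-1,1,3),np.array(f["rvec"]),np.array(f["tvec"]),np.array(f["intrinsics"]),np.array(f["dist"]))[0][:,0]
def save(f,n,crop=None,k=1):
    im=f["pixels"][...,::-1]
    if crop: im=im[crop[1]:crop[3],crop[0]:crop[2]]
    cv2.imwrite(n,cv2.resize(im,None,fx=k,fy=k,interpolation=cv2.INTER_CUBIC))
E
python3 - <<'E'
from h import *
np.set_printoptions(precision=4,suppress=True)
for n in("top","side"):
    f=bot.grab_frame(n); save(f,f"pics/{n}0.png")
    print(n,ray(f,(280,210))[0])
    for t in("case_1","pad"):
        for r in bot.cut_out(f,t): print(t,"cut",r["score"],r["at"],r["mask"].sum(), onz(f,r["at"],.066 if t!="pad" else .014))
        for r in bot.pinpoint(f,t): print(t,"pin",r["score"],r["at"],onz(f,r["at"],0 if t!="pad" else .006))
o=bot.get_obs();print(o)
E
```

```text
top [ 0.3519 -0.0284  1.0876]
case_1 cut 0.85 [355.2, 141.2] 654 [ 0.6108 -0.2138  0.066 ]
case_1 cut 0.79 [262.2, 161.9] 428 [ 0.5705 -0.0241  0.066 ]
case_1 cut 0.77 [182.2, 289.8] 2756 [0.3178 0.1358 0.066 ]
case_1 cut 0.71 [156.2, 141.6] 601 [0.614 0.188 0.066]
case_1 cut 0.64 [415.3, 335.4] 3124 [ 0.2217 -0.3183  0.066 ]
case_1 pin 0.98 [409.0, 334.6] [ 0.215 -0.324  0.   ]
case_1 pin 0.87 [146.0, 129.9] [0.6566 0.2235 0.    ]
case_1 pin 0.82 [358.6, 129.5] [ 0.6533 -0.234   0.    ]
case_1 pin 0.75 [258.5, 150.8] [ 0.609  -0.0162  0.    ]
case_1 pin 0.65 [184.1, 290.0] [0.3151 0.1425 0.    ]
pad cut 0.92 [327.1, 228.5] 1789 [ 0.4377 -0.1582  0.014 ]
pad pin 0.81 [330.6, 227.7] [ 0.4399 -0.1666  0.006 ]
side [ 0.1144 -0.6589  0.7936]
case_1 cut 0.94 [324.4, 194.3] 901 [ 0.5704 -0.0781  0.066 ]
case_1 cut 0.92 [200.7, 182.3] 1776 [0.3049 0.1162 0.066 ]
case_1 cut 0.9 [239.1, 342.8] 3289 [ 0.2076 -0.339   0.066 ]
case_1 cut 0.63 [292.4, 147.1] 606 [0.5948 0.1298 0.066 ]
case_1 pin 0.97 [323.2, 194.8] [ 0.6077 -0.0255  0.    ]
case_1 pin 0.85 [200.1, 192.4] [0.3057 0.148  0.    ]
case_1 pin 0.68 [292.4, 139.9] [0.6571 0.2338 0.    ]
case_1 pin 0.63 [381.8, 242.4] [ 0.6464 -0.2393  0.    ]
case_1 pin 0.55 [243.4, 352.0] [ 0.2154 -0.3324  0.    ]
pad cut 0.7 [295.4, 253.0] 1071 [ 0.4311 -0.1725  0.014 ]
pad pin 0.6 [293.6, 255.7] [ 0.4264 -0.1725  0.006 ]
{'clock': 0.5, 'joints': array([ 1.2284,  0.3507,  1.6518, -0.    ,  1.1391, -0.0846]), 'qd': array([ 0.0004,  0.001 ,  0.0006,  0.0006,  0.0019, -0.0011]), 'effort': array([ -0.0016, -49.6941, -28.5331,   0.0698,   0.0224,   0.    ]), 'eef_pos': array([0.1402, 0.5318, 0.2376]), 'tcp_rot': array([ 0.4037,  3.1155, -0.0001]), 'force': array([-0.1067,  0.768 , -0.1671]), 'moment': array([-0.0141,  0.0063,  0.0282]), 'finger_gap': 0.09285045614843097}
```

View pics/top0.png

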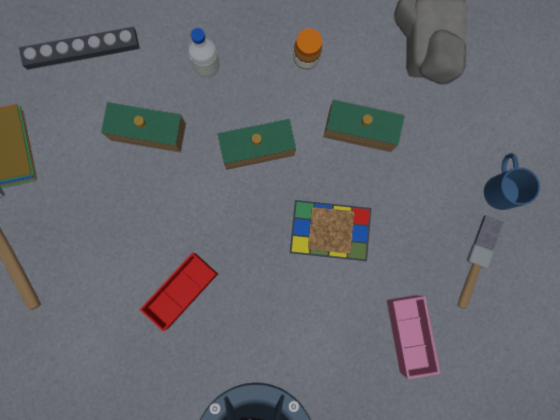

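View pics/side0.png

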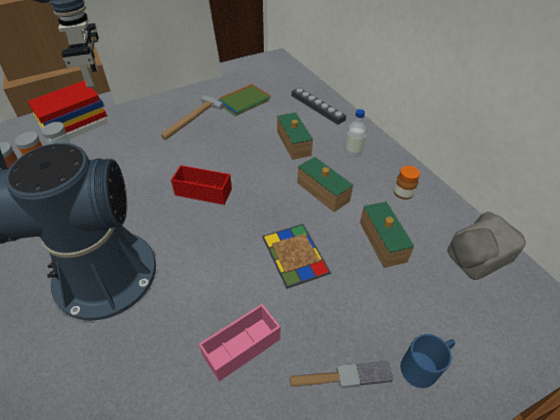

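The top view shows three green-lidded wooden cases, at (142,127), (257,145) and (364,125). The look-alikes are the red open box at (180,290) and the pink one at (413,336); I'll leave both alone. The pad is on the panel at (331,230).

```bash
cat >> h.py <<'E'
def lids(f):
    hsv=cv2.cvtColor(f["pixels"],cv2.COLOR_RGB2HSV)
    m=cv2.inRange(hsv,(65,90,30),(95,255,255))
    m=cv2.morphologyEx(m,cv2.MORPH_CLOSE,np.ones((5,5)))
    out=[]
    for c in cv2.findContours(m,cv2.RETR_EXTERNAL,cv2.CHAIN_APPROX_NONE)[0]:
        if cv2.contourArea(c)<200: continue
        P=np.array([onz(f,p[0],.066)[:2] for p in c],np.float32)*1000
        out.append(cv2.minAreaRect(P))
    return out
def knobs(f,z=.086):
    hsv=cv2.cvtColor(f["pixels"],cv2.COLOR_RGB2HSV)
    m=cv2.inRange(hsv,(12,130,90),(28,255,255))
    n,l,s,c=cv2.connectedComponentsWithStats(m)
    return [(c[i].round(1),s[i,4],(onz(f,c[i],z)[:2]*1000).round(1)) for i in range(1,n) if 10<s[i,4]<400]
def yaw(o=None):
    R=cv2.Rodrigues(np.array((o or bot.get_obs())["tcp_rot"]))[0]; return np.arctan2(R[1,1],R[0,1])
def go(x,y,z,ang,p=None,R=None):
    "target mm, jaw (tool y) direction deg -> shift mm in tool axes, turn rad about z"
    o=bot.get_obs(); p=o["eef_pos"]; R=cv2.Rodrigues(np.array(o["tcp_rot"]))[0]
    s=R.T@(np.array([x,y,z])-1000*p)
    d=(np.degrees(yaw(o))-ang+90)%180-90
    print("shift",s.round(1),"turn",np.radians(d).round(4),"yaw now",np.degrees(yaw(o)).round(2),"q6 now",o["joints"][5].round(2),"q6 end",[(np.arctan2(y,x)-yaw(o)+np.radians(e)).round(2) for e in (d,d+180,d-180)],"clock",o["clock"])
E
python3 - <<'E'
from h import *
np.set_printoptions(precision=4,suppress=True)
for n in("top","side"):
    f=bot.grab_frame(n)
    print(n)
    for r in lids(f): print([np.round(v,1) for v in r])
    for r in knobs(f): print(r)
    if n=="top": save(f,"pics/crop1.png",(90,80,430,270),2.3)
E
```

```text
top
[array([ 471.9, -106.2]), array([34.1, 31. ]), np.float64(82.8)]
[array([614.1, -12.9]), array([ 62.3, 147.9]), np.float64(11.2)]
[array([651.9, 218.2]), array([147.5,  61.8]), np.float64(79.9)]
[array([ 650.9, -235.1]), array([147.7,  61.9]), np.float64(76.5)]
(array([366.8, 119.4]), np.int32(69), array([ 649.8, -234.9]))
(array([138.6, 120.8]), np.int32(75), array([650.9, 218.1]))
(array([256.1, 138.6]), np.int32(73), array([613.4, -12.8]))
(array([341.9, 208.1]), np.int32(67), array([ 471.8, -179.7]))
(array([300.2, 244.2]), np.int32(253), array([402. , -96.1]))
(array([337.8, 253.7]), np.int32(71), array([ 382.3, -169. ]))
side
[array([ 647.2, -238.8]), array([148.6,  63.4]), np.float64(76.4)]
[array([611.2, -16.5]), array([ 63.8, 147.8]), np.float64(11.1)]
[array([649.3, 215. ]), array([150. ,  62.5]), np.float64(79.7)]
(array([98.1, 60.5]), np.int32(11), array([192. , 939.6]))
(array([75.8, 69.2]), np.int32(14), array([102.4, 913.2]))
(array([244.3,  90.9]), np.int32(78), array([590.8, 448.9]))
(array([ 82.7, 116.7]), np.int32(175), array([ 74.2, 565.4]))
(array([ 38.4, 120
[... 411 characters left out ...]
.6]))
(array([312.1, 248.6]), np.int32(87), array([ 440.6, -224.4]))
(array([293.8, 247.2]), np.int32(21), array([ 406.8, -201.8]))
(array([277.7, 252.5]), np.int32(14), array([ 368.2, -197.8]))
(array([289.4, 252.3]), np.int32(11), array([ 391.1, -209.4]))
(array([306.3, 259.7]), np.int32(44), array([ 413.7, -244.3]))
(array([287.7, 255.5]), np.int32(11), array([ 383.6, -215.4]))
(array([280.1, 265.4]), np.int32(65), array([ 356.3, -230.5]))
(array([292.6, 262.9]), np.int32(16), array([ 383.2, -237.5]))
(array([545.7, 406.5]), np.int32(343), array([ 617.8, -714.6]))
(array([554.3, 415. ]), np.int32(105), array([ 619.4, -732.7]))
(array([518.4, 417.5]), np.int32(30), array([ 560.6, -701. ]))
```

View pics/crop1.png

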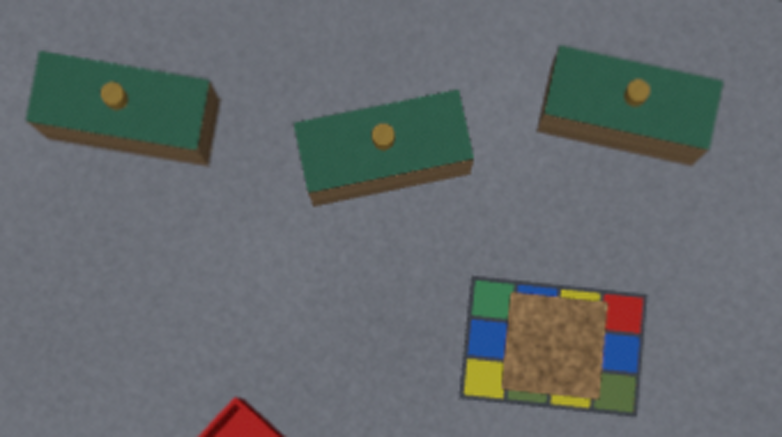

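The crop shows three closed wooden cases with green lids and brass knobs, plus the cork pad on the panel at about (332,230). Lid sizes measure about 148 x 62 mm, as they should. I'll heft all three, left one first.

```bash
python3 - <<'E'
from h import *
f=bot.grab_frame("top")
P=[(296.5,200.4),(370.4,208.7),(366.5,260),(290.4,252.6)]
W=np.array([onz(f,p,.006)[:2]*1000 for p in P]); print(W.round(1),W.mean(0),np.linalg.norm(W-np.roll(W,-1,0),axis=1))
P=np.array([(512,294),(607,303),(601,397),(503,387)])/2.3+(90,80)
W=np.array([onz(f,p,.014)[:2]*1000 for p in P]); print(W.round(1),W.mean(0),np.linalg.norm(W-np.roll(W,-1,0),axis=1))
go(650.6,216.6,140,-10.1)
E
```

```text
[[ 499.3  -95.6]
 [ 479.2 -252.5]
 [ 370.6 -240.3]
 [ 388.7  -80.4]] [ 434.44464895 -167.20366709] [158.25729816 109.27628638 160.98358801 111.6319316 ]
[[ 481.9 -128.7]
 [ 472.3 -215.8]
 [ 386.4 -207.5]
 [ 396.8 -118.5]] [ 434.35785542 -167.63164801] [87.58819217 86.36031016 89.6426817  85.6839494 ]
shift [-573.9 -174.7   97.6] turn 1.4893 yaw now 75.23 q6 now -0.08 q6 end [np.float64(0.5), np.float64(3.64), np.float64(-2.64)] clock 0.65
```

```bash
python3 -m pendant '1 -574 -175 40 0 0 1.489;1 -574 -175 40 0 0 1.489;1 -574 -175 40 0 0 1.489;1 -574 -175 40 0 0 1.489;1 -574 -175 40 0 0 1.489;1 -574 -175 40 0 0 1.489;1 -574 -175 40 0 0 1.489;1 -574 -175 40 0 0 1.489;1 -574 -175 40 0 0 1.489;1 -574 -175 40 0 0 1.489;1 -574 -175 40 0 0 1.489;1 -574 -175 40 0 0 1.489;1 -574 -175 98 0 0 1.489;1 -574 -175 98 0 0 1.489;1 -574 -175 98 0 0 1.489;1 -574 -175 98 0 0 1.489;1 -574 -175 98 0 0 1.489;1 -574 -175 98 0 0 1.489' 30; python3 -c "
from h import *
go(650.6,216.6,33,-10.1)
f=bot.grab_frame('side'); save(f,'pics/a.png',(200,60,440,260),3)"
```

```text
clock: 2.45
eef_pos: [0.6509, 0.2169, 0.1415]
tcp_rot: [2.406, 2.018, 0.003]
force: [0.7, 0.6, -0.5]
finger_gap: 0.0926
shift [ -0.5  -0.4 108.5] turn 0.0011 yaw now -10.04 q6 now 0.43 q6 end [np.float64(0.5), np.float64(3.64), np.float64(-2.64)] clock 2.45
```

View pics/a.png

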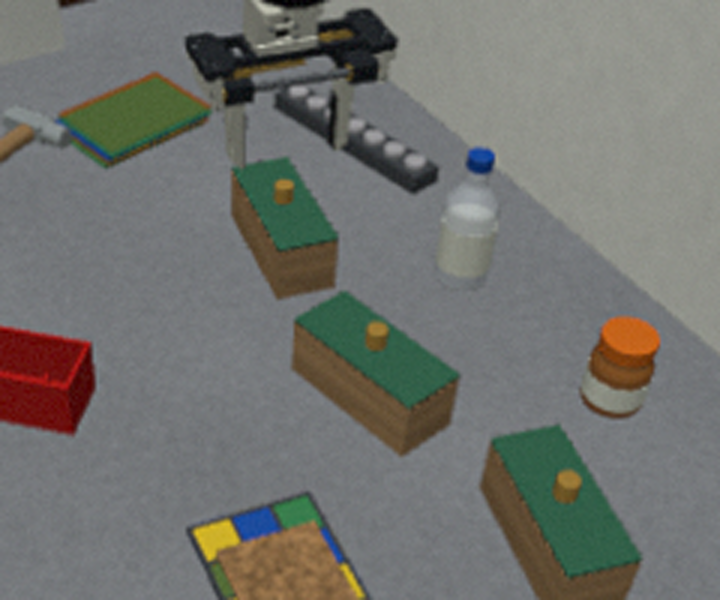

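The gripper hangs open over the left case (crop about 280,190), jaws across its 64 mm sides.

```bash
python3 -m pendant '1 0 0 40 0 0 0;1 0 0 75 0 0 0;1 0 0 97 0 0 0;1 0 0 107 0 0 0;1 0 0 107 0 0 0;0.6 0 0 107 0 0 0;0.6 0 0 107 0 0 0;0.6 0 0 107 0 0 0;0.6 0 0 107 0 0 0;0.6 0 0 107 0 0 0' 30;  python3 -m pendant '0.6 0 0 0 0 0 0' 30
```

```text
clock: 3.5
eef_pos: [0.6507, 0.2163, 0.0333]
tcp_rot: [2.408, 2.017, 0.001]
force: [-2.4, -0.1, 4.9]
finger_gap: 0.0639
clock: 3.6
eef_pos: [0.6507, 0.2164, 0.0333]
tcp_rot: [2.408, 2.017, 0.001]
force: [-2.8, 0.4, 6.0]
finger_gap: 0.0642
```

```bash
python3 -m pendant '0.5 0 0 -8 0 0 0;0.5 0 0 -18 0 0 0;0.5 0 0 -25 0 0 0;0.5 0 0 -25 0 0 0;0.5 0 0 -25 0 0 0;0.5 0 0 -25 0 0 0;0.5 0 0 -25 0 0 0' 30;  python3 -c "
from h import *
print(bot.get_obs()['force'])
f=bot.grab_frame('side');print(bot.get_obs()['force'],bot.get_obs()['moment'])
f=bot.grab_frame('side');print(bot.get_obs()['force'],lids(f))
"
```

```text
clock: 4.3
eef_pos: [0.6504, 0.2162, 0.0572]
tcp_rot: [-2.408, -2.017, 0.001]
force: [-0.1, -0.2, -6.9]
finger_gap: 0.0638
[-0.10312722 -0.21664134 -6.85430398]
[-0.0575191  -0.31003551 -7.02705207] [-0.05160619  0.10827024  0.04480943]
[-0.1977002  -0.0082164  -6.97148011] [((647.1515502929688, -238.82017517089844), (148.65284729003906, 63.384002685546875), 76.42559051513672), ((611.1380615234375, -16.675308227539062), (63.561912536621094, 147.51878356933594), 11.121942520141602), ((667.7125244140625, 235.47299194335938), (140.22708129882812, 66.08185577392578), 77.56434631347656)]
```

About 7 N means 0.71 kg, so this case holds the lead (a light one would be about 2.5 N). I'll set it back, and heft the other two as well to confirm.

```bash
python3 -m pendant '0.5 0 0 10 0 0 0;0.5 0 0 18 0 0 0;0.5 0 0 23 0 0 0;0.5 0 0 25 0 0 0;0.5 0 0 25 0 0 0;1 0 0 25 0 0 0;1 0 0 25 0 0 0;1 0 0 25 0 0 0;1 0 0 25 0 0 0;1 0 0 -30 0 0 0;1 0 0 -80 0 0 0;1 0 0 -90 0 0 0;1 0 0 -90 0 0 0' 30;  python3 -c "
from h import *
f=bot.grab_frame('side');print(lids(f))
go(612.6,-14.7,140,11.2)
"
```

```text
clock: 5.7
eef_pos: [0.6519, 0.2166, 0.1505]
tcp_rot: [2.406, 2.016, 0.007]
force: [0.4, -1.1, -0.7]
finger_gap: 0.0929
[((647.1515502929688, -238.82017517089844), (148.65284729003906, 63.384002685546875), 76.42559051513672), ((611.1380615234375, -16.675308227539062), (63.561912536621094, 147.51878356933594), 11.121942520141602), ((649.465576171875, 213.98292541503906), (148.1121063232422, 62.33481979370117), 79.58268737792969)]
shift [-234.1    2.9    7.8] turn -0.3714 yaw now -10.08 q6 now 0.43 q6 end [np.float64(-0.22), np.float64(2.92), np.float64(-3.36)] clock 5.75
```

```bash
python3 -m pendant '1 -234 3 8 0 0 -0.371;1 -234 3 8 0 0 -0.371;1 -234 3 8 0 0 -0.371;1 -234 3 8 0 0 -0.371;1 -234 3 8 0 0 -0.371;1 -234 3 8 0 0 -0.371;1 -234 3 8 0 0 -0.371;1 -234 3 8 0 0 -0.371;1 -234 3 8 0 0 -0.371' 30; python3 -c "
from h import *
go(612.6,-14.7,33.5,11.2)
"
```

```text
clock: 6.65
eef_pos: [0.6125, -0.0134, 0.139]
tcp_rot: [-1.992, -2.428, 0.001]
force: [0.3, -0.3, 0.4]
finger_gap: 0.0929
shift [-1.300e+00 -1.000e-01  1.055e+02] turn 0.001 yaw now 11.26 q6 now -0.29 q6 end [np.float64(-0.22), np.float64(2.92), np.float64(-3.36)] clock 6.65
```

```bash
python3 -m pendant '1 -1 0 40 0 0 0;1 -1 0 75 0 0 0;1 -1 0 97 0 0 0;1 -1 0 106 0 0 0;1 -1 0 106 0 0 0;0.5 -1 0 106 0 0 0;0.5 -1 0 106 0 0 0;0.5 -1 0 106 0 0 0;0.5 -1 0 106 0 0 0;0.5 -1 0 106 0 0 0;0.5 -1 0 106 0 0 0;0.5 -1 0 98 0 0 0;0.5 -1 0 88 0 0 0;0.5 -1 0 81 0 0 0;0.5 -1 0 81 0 0 0;0.5 -1 0 81 0 0 0;0.5 -1 0 81 0 0 0;0.5 -1 0 81 0 0 0' 30;  python3 -c "
from h import *
print(bot.get_obs()['force'])
f=bot.grab_frame('side');print(bot.get_obs()['force'])
"
python3 -m pendant '0.5 0 0 10 0 0 0;0.5 0 0 18 0 0 0;0.5 0 0 23 0 0 0;0.5 0 0 25 0 0 0;0.5 0 0 25 0 0 0;1 0 0 25 0 0 0;1 0 0 25 0 0 0;1 0 0 25 0 0 0;1 0 0 25 0 0 0;1 0 0 -30 0 0 0;1 0 0 -80 0 0 0;1 0 0 -90 0 0 0;1 0 0 -90 0 0 0' 30;  python3 -c "
from h import *
f=bot.grab_frame('side');print(lids(f))
go(649,-237,140,-13.5)
"
```

```text
clock: 8.45
eef_pos: [0.6126, -0.0156, 0.0583]
tcp_rot: [-1.994, -2.427, 0.001]
force: [0.4, 0.3, -2.2]
finger_gap: 0.064
[ 0.36739555  0.28552565 -2.17983347]
[ 0.15768852 -0.2171506  -2.88776403]
clock: 9.8
eef_pos: [0.614, -0.0157, 0.1511]
tcp_rot: [1.992, 2.424, 0.004]
force: [-0.1, -0.1, -0.3]
finger_gap: 0.0932
[((647.1515502929688, -238.82017517089844), (148.65284729003906, 63.384002685546875), 76.42559051513672), ((610.0390625, -16.565994262695312), (63.50745391845703, 147.61508178710938), 11.149881362915039), ((648.5755615234375, 213.66552734375), (149.00985717773438, 60.82978057861328), 79.50251007080078)]
shift [-224.1   -7.5    8.9] turn 0.4307 yaw now 11.18 q6 now -0.3 q6 end [np.float64(-0.11), np.float64(3.03), np.float64(-3.26)] clock 9.85
```

Middle case: about 2.5 N, light. Now the right one.

```bash
python3 -m pendant '1 -224 -7 8 0 0 0.431;1 -224 -7 8 0 0 0.431;1 -224 -7 8 0 0 0.431;1 -224 -7 8 0 0 0.431;1 -224 -7 8 0 0 0.431;1 -224 -7 8 0 0 0.431;1 -224 -7 8 0 0 0.431;1 -224 -7 8 0 0 0.431;1 -224 -7 8 0 0 0.431' 30; python3 -c "
from h import *
go(649,-237,33.5,-13.5)
"
```

```text
clock: 10.75
eef_pos: [0.6493, -0.2354, 0.1403]
tcp_rot: [-2.466, -1.946, 0.0]
force: [0.3, -0.0, -0.5]
finger_gap: 0.0927
shift [ -1.6   0.2 106.8] turn 0.001 yaw now -13.44 q6 now -0.18 q6 end [np.float64(-0.11), np.float64(3.03), np.float64(-3.26)] clock 10.75
```

```bash
python3 -m pendant '1 -1 0 40 0 0 0;1 -1 0 75 0 0 0;1 -1 0 97 0 0 0;1 -1 0 107 0 0 0;1 -1 0 107 0 0 0;0.5 -1 0 107 0 0 0;0.5 -1 0 107 0 0 0;0.5 -1 0 107 0 0 0;0.5 -1 0 107 0 0 0;0.5 -1 0 107 0 0 0;0.5 -1 0 107 0 0 0;0.5 -1 0 99 0 0 0;0.5 -1 0 89 0 0 0;0.5 -1 0 82 0 0 0;0.5 -1 0 82 0 0 0;0.5 -1 0 82 0 0 0;0.5 -1 0 82 0 0 0;0.5 -1 0 82 0 0 0' 30;  python3 -c "
from h import *
print(bot.get_obs()['force'])
f=bot.grab_frame('side');print(bot.get_obs()['force'])
"
python3 -m pendant '0.5 0 0 10 0 0 0;0.5 0 0 18 0 0 0;0.5 0 0 23 0 0 0;0.5 0 0 25 0 0 0;0.5 0 0 25 0 0 0;1 0 0 25 0 0 0;1 0 0 25 0 0 0;1 0 0 25 0 0 0;1 0 0 25 0 0 0;1 0 0 -30 0 0 0;1 0 0 -80 0 0 0;1 0 0 -90 0 0 0;1 0 0 -90 0 0 0' 30;  python3 -c "
from h import *
f=bot.grab_frame('side');print(lids(f));print(knobs(f)[:14])
f=bot.grab_frame('top');print(lids(f));print(knobs(f))
go(650.6,216,140,79.9)
"
```

```text
clock: 12.55
eef_pos: [0.6489, -0.2376, 0.0582]
tcp_rot: [-2.467, -1.944, 0.001]
force: [0.2, -0.5, -3.0]
finger_gap: 0.0639
[ 0.15201497 -0.49401802 -3.02108869]
[-0.15778218  0.71006631 -2.80127201]
clock: 13.9
eef_pos: [0.6502, -0.2382, 0.1514]
tcp_rot: [2.464, 1.942, 0.004]
force: [-0.1, 0.4, 0.2]
finger_gap: 0.093
[((647.1541748046875, -238.80926513671875), (148.6512908935547, 63.384002685546875), 76.42559051513672), ((610.1298828125, -17.02667236328125), (63.50745391845703, 148.55422973632812), 11.149881362915039), ((649.465576171875, 213.98292541503906), (148.1121063232422, 62.33481979370117), 79.58268737792969)]
[(array([33.6, 14.4]), np.int32(23), array([  -5.4, 1643.8])), (array([66. , 22.8]), np.int32(12), array([ 127.7, 1421.8])), (array([40.1, 31.5]), np.int32(14), array([   7.5, 1388.9])), (array([64.3, 30.2]), np.int32(12), array([ 109.7, 1333.9])), (array([75.9, 37.4]), np.int32(11), array([ 145.8, 1220.1])), (array([46.8, 47.9]), np.int32(12), array([  18.9, 1182.6])), (array([50.2, 55.2]), np.int32(12), array([  25.2, 1100.2])), (array([73.2, 54.5]), np.int32(12), a
[... 274 characters left out ...]
array([17.3, 72.9]), np.int32(12), array([-107.7, 1014.1])), (array([244.1,  91. ]), np.int32(77), array([590.1, 448.8]))]
[((612.9878540039062, -12.921340942382812), (61.93693161010742, 147.48995971679688), 11.2306547164917), ((652.2220458984375, 217.8987274169922), (147.31838989257812, 61.81172180175781), 79.93363952636719), ((664.4064331054688, -176.74978637695312), (27.899560928344727, 61.41668701171875), 76.29356384277344)]
[(array([139.3, 121.3]), np.int32(82), array([649.9, 216.6])), (array([256.1, 139.4]), np.int32(75), array([611.6, -12.8]))]
shift [ 441.4 -104.     7.6] turn 1.5111 yaw now -13.52 q6 now -0.18 q6 end [np.float64(2.07), np.float64(5.21), np.float64(-1.07)] clock 14.0
```

Right case: about 2.9 N, light. All three are back within 1 mm, and the left case (A) is the heavy one. Next, its lid.

```bash
python3 -m pendant '0.8 441 -104 8 0 0 1.511;0.8 441 -104 8 0 0 1.511;0.8 441 -104 8 0 0 1.511;0.8 441 -104 8 0 0 1.511;0.8 441 -104 8 0 0 1.511;0.8 441 -104 8 0 0 1.511;0.8 441 -104 8 0 0 1.511;0.8 441 -104 8 0 0 1.511;0.8 441 -104 8 0 0 1.511;0.6 441 -104 8 0 0 1.511;0.6 441 -104 8 0 0 1.511;0.6 441 -104 8 0 0 1.511;0.6 441 -104 8 0 0 1.511;0.6 441 -104 8 0 0 1.511;0.6 441 -104 8 0 0 1.511;0.6 441 -104 8 0 0 1.511' 30; python3 -c "
from h import *
go(650.6,216,88,79.9)
"
```

```text
clock: 15.6
eef_pos: [0.6511, 0.2151, 0.1405]
tcp_rot: [3.129, -0.276, -0.0]
force: [-0.2, -0.4, 0.4]
finger_gap: 0.0556
shift [-0.7 -0.8 52.5] turn 0.0 yaw now -100.1 q6 now 2.0 q6 end [np.float64(2.07), np.float64(5.21), np.float64(-1.07)] clock 15.6
```

```bash
python3 -m pendant '0.6 -0.5 -0.5 30 0 0 0;0.6 -0.5 -0.5 45 0 0 0;0.6 -0.5 -0.5 51 0 0 0;0.6 -0.5 -0.5 52 0 0 0;0.6 -0.5 -0.5 52 0 0 0;0.1 -0.5 -0.5 52 0 0 0;0.1 -0.5 -0.5 52 0 0 0;0.1 -0.5 -0.5 52 0 0 0;0.1 -0.5 -0.5 52 0 0 0;0.1 -0.5 -0.5 52 0 0 0;0.1 -0.5 -0.5 52 0 0 0;0.1 -0.5 -0.5 52 0 0 0' 30;  python3 -m pendant '0.1 0 0 -5 0 0 0;0.1 0 0 -12 0 0 0;0.1 0 0 -30 0 0 0;0.1 0 0 -60 0 0 0;0.1 0 0 -80 0 0 0;0.1 0 0 -80 0 0 0;0.1 0 0 -80 0 0 0' 30; python3 -c "
from h import *
f=bot.grab_frame('side'); save(f,'pics/b.png',(200,60,440,260),3)
print(bot.get_obs()['force'])
go(460,20,140,79.9)
go(460,20,140,-80)
"
```

```text
clock: 16.8
eef_pos: [0.6508, 0.2162, 0.0888]
tcp_rot: [-3.129, 0.276, -0.001]
force: [-0.2, 1.9, 1.0]
finger_gap: 0.019
clock: 17.5
eef_pos: [0.6505, 0.2157, 0.1685]
tcp_rot: [3.129, -0.277, -0.0]
force: [0.2, -0.1, -1.2]
finger_gap: 0.0193
[-0.82509457 -0.25318635 -0.23481119]
shift [-152.9  226.    28. ] turn 0.0 yaw now -100.1 q6 now 2.0 q6 end [np.float64(1.79), np.float64(4.93), np.float64(-1.35)] clock 17.55
shift [-152.9  226.    28. ] turn -0.3508 yaw now -100.1 q6 now 2.0 q6 end [np.float64(1.44), np.float64(4.58), np.float64(-1.7)] clock 17.55
```

View pics/b.png

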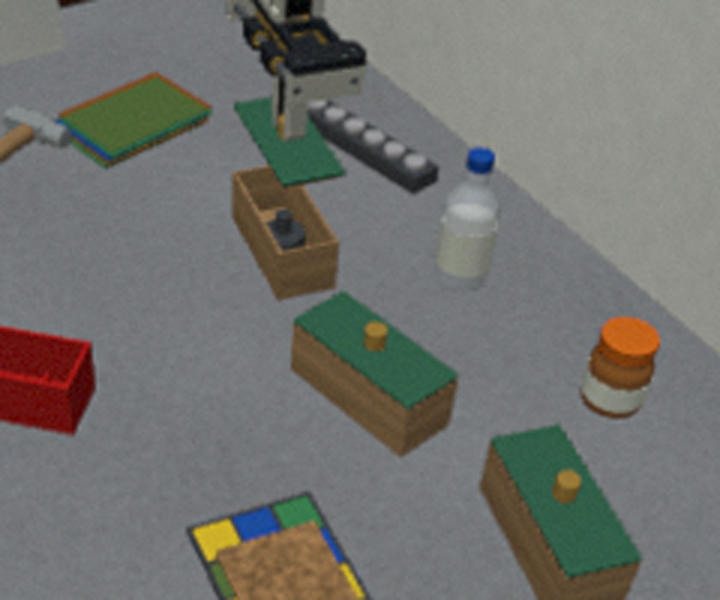

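The lid hangs level from the gripper, and the grey weight shows in open case A (crop about 288,228). I'll put the lid on the clear bench beyond the panel's +y edge, at about (456, -2) mm.

```bash
python3 -m pendant '0.1 -153 248 10 0 0 0;0.1 -153 248 10 0 0 0;0.1 -153 248 10 0 0 0;0.1 -153 248 10 0 0 0;0.1 -153 248 10 0 0 0;0.1 -153 248 10 0 0 0;0.1 -153 248 20 0 0 0;0.1 -153 248 50 0 0 0;0.1 -153 248 90 0 0 0;0.1 -153 248 115 0 0 0;0.1 -153 248 125 0 0 0;0.1 -153 248 125 0 0 0' 30; python3 -c "
from h import *
go(456,-2,34,79.9)"
```

```text
clock: 18.75
eef_pos: [0.4559, -0.001, 0.0423]
tcp_rot: [-3.129, 0.276, 0.005]
force: [-0.1, 0.7, -0.4]
finger_gap: 0.0188
shift [0.3 0.9 8.3] turn 0.0004 yaw now -100.08 q6 now 1.64 q6 end [np.float64(1.74), np.float64(4.88), np.float64(-1.4)] clock 18.75
```

```bash
python3 -m pendant '0.1 0 0 4 0 0 0;0.1 0 0 7 0 0 0;0.1 0 0 8 0 0 0;0.1 0 0 8 0 0 0;0.5 0 0 8 0 0 0;0.5 0 0 8 0 0 0;0.5 0 0 8 0 0 0;0.5 0 0 8 0 0 0;0.5 0 0 -20 0 0 0;0.5 0 0 -60 0 0 0;0.5 0 0 -100 0 0 0;0.5 0 0 -100 0 0 0' 30; python3 -c "
from h import *
f=bot.grab_frame('top'); save(f,'pics/c.png',(90,80,370,270),2.8)
g=bot.grab_frame('side')
print(lids(g))
for n,h in(('t',f),('s',g)):
    gray=cv2.cvtColor(h['pixels'],cv2.COLOR_RGB2HSV)
    c=proj(h,[.6505,.216,.05])[0].round().astype(int); print(n,c)
    sub=gray[c[1]-14:c[1]+15,c[0]-14:c[0]+15]
    print(sub[...,1][::2,::2])
go(650.6,216,140,79.9)"
```

```text
clock: 19.95
eef_pos: [0.4588, -0.0016, 0.1479]
tcp_rot: [3.129, -0.276, 0.012]
force: [0.9, 0.1, -0.7]
finger_gap: 0.0464
[((647.1541748046875, -238.80926513671875), (148.6512908935547, 63.384002685546875), 76.42559051513672), ((430.4888000488281, -75.42509460449219), (191.92529296875, 75.17609405517578), 88.06484985351562), ((610.0020751953125, -16.571548461914062), (63.52763366699219, 147.61866760253906), 11.213313102722168)]
t [144 126]
[[107 103 106 102 100 104 104 101 101  99 102 104 101  94  93]
 [102 103 105 105  99 101 104 101 103 102 107 105 104 106 103]
 [ 97  99 100  98 103 102 101 101  99 101 103 104 103 104 106]
 [ 97  96  97  96 103  96  71  10   7   7  46  90 100 105 106]
 [ 98  98  97  96  77   6  32  36  38  39  36  24  75  98 101]
 [ 98  99  98  90  23  39  39  39  40  36  35  36  23  84  97]
 [ 97  95  97  47  36  39  36  40  36  38  40  39  36   8  95]
 [ 96  96  94  13  36  40  40  33  33  44  36  39  39  40  74]
 [ 95  95  93  23  36  38  37  34  34  42  35  39  43  40  10]
 [ 93  97  95  16  39  39  42  36  38  39  39  39  39  40  11]
 [ 95  96  96   7  36  36
[... 691 characters left out ...]
 67 129 113 115 112  99 120 122 120 115 118  33  12]
 [ 19  19  54 118 112 116  15  33   4 126 121 118 130  94  18]
 [ 22  23  75 120 116  74  25  27  20  90 121 121 115 125  58]
 [ 31   9  87 118 107  25  32  18  27  39  11 116 111 125 114]
 [ 41  39  68 109 126  75  45  32  23  18  33 117 112 120 122]
 [ 85  64  45  61 120 114  10  26  22  35  42 125 118 113 120]
 [  2 152  46  58 116 116  76  39  49  18  35 120 116 111 118]
 [ 16  92  92  57  28  80 121  88  97 117 115 123 117 117 117]
 [ 28  12 147  43  44  41 110 123 121 117 126 115 117 114 113]]
shift [ 152.7 -248.     4.3] turn 0.0001 yaw now -100.1 q6 now 1.64 q6 end [np.float64(2.07), np.float64(5.21), np.float64(-1.07)] clock 20.05
```

View pics/c.png

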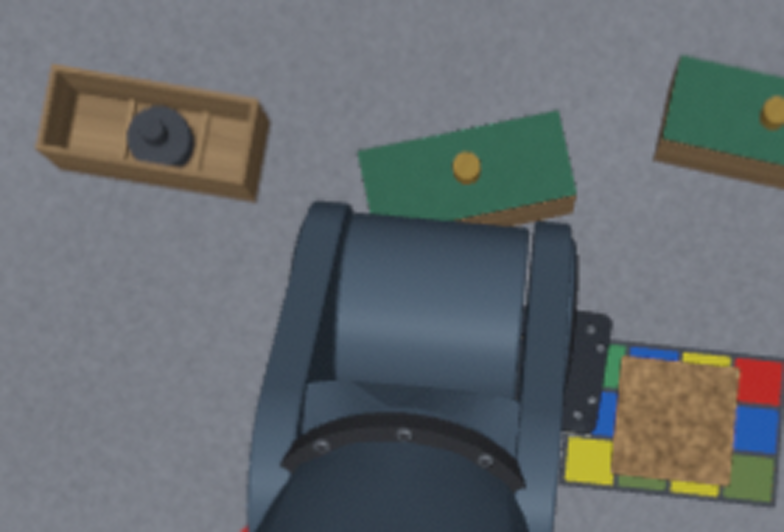

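Case A is open with the weight inside: foot at about crop (161,137), stem top at about (155,131), ribs either side.

```bash
python3 -c "
from h import *
f=bot.grab_frame('top')
hsv=cv2.cvtColor(f['pixels'],cv2.COLOR_RGB2HSV)
m=cv2.inRange(hsv[100:150,120:180,1],0,60); n,l,s,c=cv2.connectedComponentsWithStats(m)
lab=l[29,27]; print(s[lab])
pts=np.argwhere(l==lab)[:,::-1]+[120,100]
(cx,cy),r=cv2.minEnclosingCircle(pts.astype(np.float32)); print(cx,cy,r,onz(f,(cx,cy),.028)*1000)
print(onz(f,(145.4,126.8),.05)*1000)
g=bot.grab_frame('side')
v=cv2.cvtColor(g['pixels'],cv2.COLOR_RGB2HSV)[100:150,270:320,1]
m=cv2.inRange(v,0,60); n,l,s,c=cv2.connectedComponentsWithStats(m); lab=l[36,25]; print(s[lab],c[lab]+[270,100])
print(onz(g,(s[lab][0]+270+s[lab][2]/2-.5,0+c[lab][1]+100),.033)*1000)
print('expect',proj(g,[[.6505,.216,.05],[.6505,.216,.028],[.6505+.024,.216,.028],[.6505-.024,.216,.028]]))
"
```

```text
[ 15  18  24  21 411]
147.0 129.0 12.206655502319336 [650.64004213 215.01570556  28.        ]
[649.03567926 213.19720413  50.        ]
[ 19  30  13  13 106] [295.30188679 136.25471698]
[651.12477319 209.04188297  33.        ]
expect [[293.89633195 130.71751778]
 [293.66633255 136.41858985]
 [300.18767594 134.26521396]
 [287.06058484 138.60320241]]
```

```bash
python3 -m pendant '0.5 153 -248 0 0 0 0;0.5 153 -248 0 0 0 0;0.5 153 -248 0 0 0 0;0.5 153 -248 0 0 0 0;0.5 153 -248 0 0 0 0;0.5 153 -248 0 0 0 0;0.5 153 -248 0 0 0 0;0.5 153 -248 0 0 0 0;0.5 153 -248 0 0 0 0' 30; python3 -c "
from h import *
go(650.6,216,49,79.9)"
```

```text
clock: 21.05
eef_pos: [0.6498, 0.215, 0.1424]
tcp_rot: [3.128, -0.277, -0.003]
force: [-0.4, -0.0, 0.7]
finger_gap: 0.0463
shift [ 0.9 -1.2 93.4] turn -0.0004 yaw now -100.13 q6 now 2.0 q6 end [np.float64(2.07), np.float64(5.21), np.float64(-1.07)] clock 21.05
```

```bash
python3 -m pendant '0.5 0.5 0 40 0 0 0;0.5 0.5 0 70 0 0 0;0.5 0.5 0 88 0 0 0;0.5 0.5 0 93 0 0 0;0.5 0.5 0 93 0 0 0;0.1 0.5 0 93 0 0 0;0.1 0.5 0 93 0 0 0;0.1 0.5 0 93 0 0 0;0.1 0.5 0 93 0 0 0;0.1 0.5 0 93 0 0 0;0.1 0.5 0 93 0 0 0;0.1 0.5 0 93 0 0 0' 40;  python3 -m pendant '0.1 0 0 -5 0 0 0;0.1 0 0 -15 0 0 0;0.1 0 0 -35 0 0 0;0.1 0 0 -65 0 0 0;0.1 0 0 -90 0 0 0;0.1 0 0 -100 0 0 0;0.1 0 0 -100 0 0 0;0.1 0 0 -100 0 0 0' 40; python3 -c "
from h import *
f=bot.grab_frame('side'); save(f,'pics/d.png',(200,60,440,260),3)
print(bot.get_obs()['force'])
go(433,-169,140,82.7)"
```

```text
clock: 22.25
eef_pos: [0.6515, 0.2162, 0.0513]
tcp_rot: [-3.129, 0.276, -0.002]
force: [-1.9, 2.4, 5.6]
finger_gap: 0.0167
clock: 23.05
eef_pos: [0.6505, 0.2156, 0.1493]
tcp_rot: [3.129, -0.276, -0.003]
force: [-0.0, 0.6, -4.3]
finger_gap: 0.0171
[-0.75819071 -0.36838292 -5.85162838]
shift [-146.5  416.8    9.7] turn -0.0488 yaw now -100.1 q6 now 2.0 q6 end [np.float64(1.33), np.float64(4.47), np.float64(-1.82)] clock 23.1
```

View pics/d.png

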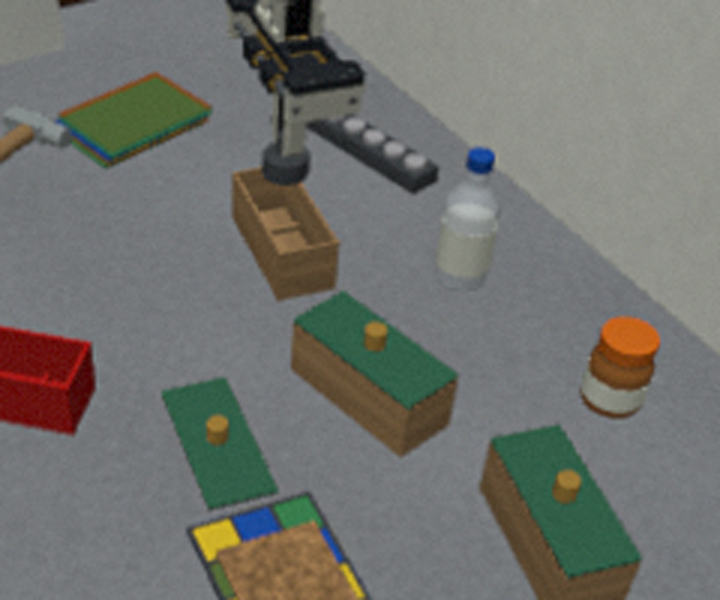

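The weight is held by its stem (crop about 285,160), the case is upright, and the lid lies flat beside the panel without touching it. Now to the pad.

```bash
python3 -m pendant '0.1 -13 40 -5 0 0 0;0.1 -43 120 -5 0 0 0;0.1 -73 208 -5 0 0 0;0.1 -103 290 -5 0 0 0;0.1 -146 417 -5 0 0 0;0.1 -146 417 -5 0 0 0;0.1 -146 417 -5 0 0 0;0.1 -146 417 -5 0 0 0;0.1 -146 417 0 0 0 0;0.1 -146 417 0 0 0 0;0.1 -146 417 0 0 0 0;0.1 -146 417 0 0 0 0;0.1 -146 417 30 0 0 0;0.1 -146 417 55 0 0 0;0.1 -146 417 70 0 0 0;0.1 -146 417 70 0 0 0;0.1 -146 417 70 0 0 0' 40; python3 -c "
from h import *
f=bot.grab_frame('side'); save(f,'pics/e.png',(220,160,380,300),4)
print(bot.get_obs()['force'])
go(433,-169,62,79.9)"
```

```text
clock: 24.8
eef_pos: [0.4349, -0.1684, 0.0809]
tcp_rot: [-3.13, 0.274, 0.0]
force: [0.8, 0.5, -3.8]
finger_gap: 0.0169
[ 0.21852104  0.52093924 -4.67514019]
shift [-2.1  0.7 19.3] turn 0.0013 yaw now -100.02 q6 now 1.28 q6 end [np.float64(1.37), np.float64(4.52), np.float64(-1.77)] clock 24.85
```

View pics/e.png

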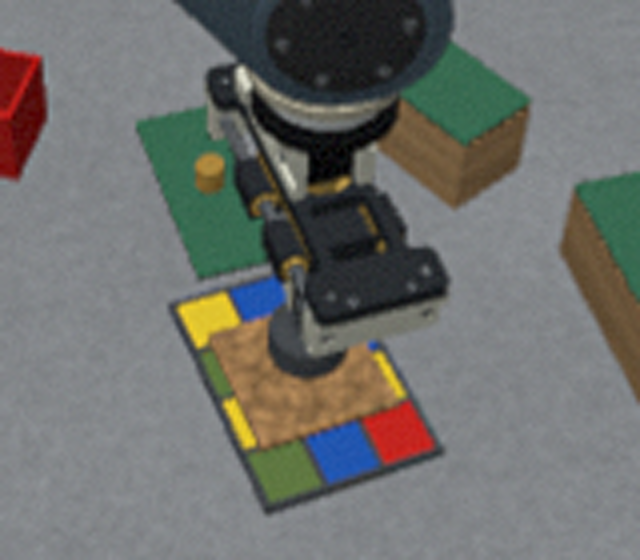

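The weight hovers over the middle of the pad (crop about 308,350). I'll lower it slowly and watch the force.

```bash
python3 -m pendant '0.1 -1 0 8 0 0 0;0.1 -2 0 14 0 0 0;0.1 -2 0 16 0 0 0;0.1 -2 0 17 0 0 0;0.1 -2 0 18 0 0 0;0.1 -2 0 18 0 0 0;0.1 -2 0 18 0 0 0' 40; python3 -m pendant '0.1 0 0 0.5 0 0 0;0.1 0 0 1 0 0 0;0.1 0 0 1 0 0 0'
```

```text
clock: 25.55
eef_pos: [0.4325, -0.1688, 0.0628]
tcp_rot: [3.129, -0.277, 0.0]
force: [0.3, -0.6, -4.9]
finger_gap: 0.0171
clock: 25.85
eef_pos: [0.4325, -0.1688, 0.0617]
tcp_rot: [3.129, -0.276, 0.0]
force: [1.0, -0.0, -3.0]
finger_gap: 0.0174
```

```bash
python3 -m pendant '0.1 0 0 0.5 0 0 0;0.1 0 0 1 0 0 0;0.1 0 0 1 0 0 0;0.1 0 0 1 0 0 0'
```

```text
clock: 26.25
eef_pos: [0.4326, -0.1687, 0.0615]
tcp_rot: [3.129, -0.276, 0.001]
force: [-3.2, 2.9, 12.3]
finger_gap: 0.0171
```

Contact is clear: z force went from -5 to +12 N at the expected height of 61.5 mm. Release and retreat.

```bash
python3 -m pendant '0.1 0 0 -0.5 0 0 0;0.1 0 0 -0.5 0 0 0;0.5 0 0 -0.5 0 0 0;0.5 0 0 -0.5 0 0 0;0.5 0 0 -0.5 0 0 0;0.5 0 0 -0.5 0 0 0;0.5 0 0 -10 0 0 0;0.5 0 0 -30 0 0 0;0.5 0 0 -60 0 0 0;0.5 0 0 -100 0 0 0;0.5 0 0 -150 0 0 0;0.5 -100 -200 -150 0 0 0;0.5 -100 -200 -150 0 0 0;0.5 -100 -200 -150 0 0 0;0.5 -100 -200 -150 0 0 0;0.5 -100 -200 -150 0 0 0;0.5 -100 -200 -150 0 0 0'; python3 -c "
from h import *
f=bot.grab_frame('side'); save(f,'pics/f.png')
r=bot.grab_frame('top');print(bot.get_obs()['force'],lids(r))
m=cv2.inRange(cv2.cvtColor(r['pixels'],cv2.COLOR_RGB2HSV),(95,0,0),(130,80,95))
s=proj(r,[.4325,-.1688,.038])[0].astype(int);print(s,r['pixels'][s[1],s[0]])"
```

```text
clock: 27.95
eef_pos: [0.3681, 0.0477, 0.2113]
tcp_rot: [-3.13, 0.271, -0.001]
force: [-0.3, -0.1, 0.3]
finger_gap: 0.0464
[ 0.74607314 -0.37430727 -0.0598839 ] [((471.8695373535156, -106.23973846435547), (34.058876037597656, 31.031911849975586), 82.77645111083984), ((452.88262939453125, -3.4481887817382812), (140.298095703125, 59.0135612487793), 79.64681243896484), ((613.0054931640625, -12.927055358886719), (62.23329544067383, 147.9011993408203), 11.20688247680664), ((650.6821899414062, -234.8606414794922), (147.5773162841797, 61.65238571166992), 76.58674621582031)]
[333 229] [63 67 74]
```

View pics/f.png

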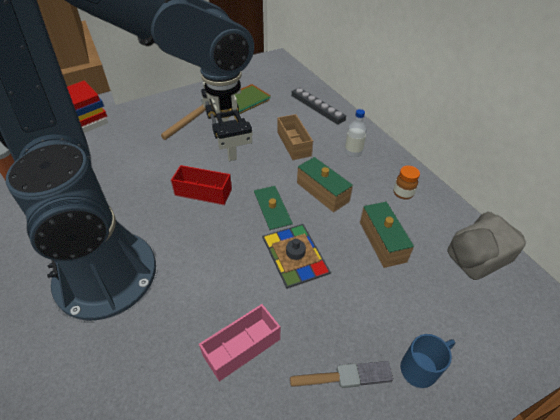

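The weight stands upright on the pad (295,248). The lid is on the bench (272,203), the cases are where they stood, and the arm is clear.

```bash
python3 -c "
from rig import bot
print(bot.hand_in())"
```

```text
the job is handed in; nothing more can be done
None
```

The lead weight is standing upright on the cork pad, and the job is handed in at about 28 s of the 72 s allowed.

- **Hefting:** I lifted all three cases. The left one pulled about 7 N, which matches the lead; the middle read about 2.5 N and the right about 2.9 N, so both are light. Each went back upright within about 1 mm of where it stood.
- **Moving the weight:** I set the left case's lid on the clear bench beyond the panel's +y edge, then lifted the weight out by its stem. I lowered it until the wrist force showed contact, at the height expected for the pad, and only then let go.
- **Last checks:** The final side picture shows the weight near the middle of the pad, the lid flat and clear of the panel, and all three cases standing. The red and pink boxes were not touched, and the gripper is empty and away from everything.
- **Disagreements:** The two cameras differed by 3–4 mm on positions, so I used averages, and every grasp closed at the expected width. Pressing the weight onto the pad reached about 12 N. I noticed no failed checks.

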